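# Read the green order with the press-on code reader

## Task

Take the hand-held code reader from its cradle and press its sprung nose squarely and gently on the middle of the bar code on the order pad with the green clip, so that the nose gives by a few millimetres, and hold it there steadily for two to three seconds so that it reads. Then lay the reader back in its cradle, the same way round as it lay, and let go; leave the red-clipped order and the other things alone.

Things in the scene. Friction and masses are not known exactly. Their poses are not given: they have to be found in the camera images.
- reader: hand-held code reader, a black bar 150 long, 34 wide, 30 tall with flat sides, yellow bands and grey grip ribs at its middle; 0.11 to 0.25 kg, balanced within 10 mm of its middle. Origin: centre of its underside; x lengthwise toward the nose, z out of its top. Grip it across its width at its middle, 15 mm above the underside; the nose's axis runs at that height too
- reader_nose: the reader's sprung nose, a grey tube 23 mm across that stands out 22 mm from the front end; axes as the reader's. Origin at rest on the reader's front face, 75 mm ahead of its middle. It gives up to 10 mm: starts to move at 1.6 N, 0.4 N more per mm, 5.6 N fully in
- reader_tip (a point): centre of the nose's front face (the reading window), at rest 97 mm ahead of the reader's middle; axes as the reader's
- cradle: grey reader cradle fixed to the table, 170x62 mm. Origin: centre of its underside; x lengthwise, z up. Saddles at x = -50 and 50 mm (16 mm long, 64 wide, top at 54) carry the reader's underside at z = 30 mm with 3 mm side play and flared walls; rear stop at x = -81, 42 mm tall. Only the 8 mm base lies between the saddles: room for fingers. Reader starts within 5 mm of x = 0, nose to +x
- green_board: leaning board with a green clip on its top edge, 94 wide, 104 tall. Origin: centre of its front face, 74 mm above the table; -x points out of the face (toward the robot, 30 degrees upward), z up the board. A stiff white ticket pad on it (76x86 mm) has unknown thickness: its surface is 4 to 24 mm in front of the origin, to be felt or seen. Its 50x30 mm bar code is centred on y = z = 0
- green_stand: foot of the green-clipped order stand, fixed to the table, 100 deep, 104 wide, 12 mm tall; neither board nor pad gives way. Origin on the table below the board's face centre, -x the way it faces; the foot reaches from x = -38 to 62 mm. The clip reaches 72 mm up the board from the board's origin and stands 11 mm in front of the board
- red_board: leaning board with a red clip on its top edge, 94 wide, 104 tall. Origin: centre of its front face, 74 mm above the table; -x points out of the face (toward the robot, 30 degrees upward), z up the board. A stiff white ticket pad on it (76x86 mm) has unknown thickness: its surface is 4 to 24 mm in front of the origin, to be felt or seen. Its 50x30 mm bar code is centred on y = z = 0
- red_stand: foot of the red-clipped order stand, fixed to the table, 100 deep, 104 wide, 12 mm tall; neither board nor pad gives way. Origin on the table below the board's face centre, -x the way it faces; the foot reaches from x = -38 to 62 mm. The clip reaches 72 mm up the board from the board's origin and stands 11 mm in front of the board. Leave it alone
- onion: brown onion, 82 mm wide, 94 tall; loose bystander, origin at the centre of its underside
- tomato_a: small tomato, 57 mm; loose bystander, origin at the centre of its underside
- tomato_b: large tomato, 73 mm; loose bystander, origin at the centre of its underside
- cheese_shaker: glass shaker with white contents, 58 mm wide, 83 tall; loose bystander, origin at the centre of its underside
- tomato_tin: small food tin, 57 mm wide, 72 tall; loose bystander, origin at the centre of its underside
- ticket_spike: order spike on an iron foot, 112x95x127 mm; loose bystander, origin at the centre of its underside

How it is judged (in metres and radians):
On the way:
1. the reader's nose is pressed on the middle of the green order's bar code (within 12 mm), square to it within 10 degrees, with 2 to 12 N, and held still for 1.5 s (contact force between reader_nose and green_board between 2 and 12 N and y of reader_tip in the frame of green_board between -0.012 and 0.012 m and z of reader_tip in the frame of green_board between -0.012 and 0.012 m and angle between the x axis of reader and the x axis of green_board, either way round below 0.175 rad and linear speed of reader below 0.015 m/s and angular speed of reader below 0.15 rad/s), for 1.5 s.
At the end, for the whole second after the job is handed in: The reader lies at rest in the cradle's saddles (origin within 12 mm lengthwise, 6 mm sideways, 5 mm in height), upright and along the cradle within 0.1 rad, nose to the same end as at the start (x of reader in the frame of cradle between -0.012 and 0.012 m and y of reader in the frame of cradle between -0.006 and 0.006 m and z of reader in the frame of cradle between 0.025 and 0.035 m and x of reader_tip in the frame of cradle above 0.07 m and angle between reader's own z axis and vertical below 0.1 rad and angle between the x axis of reader and the x axis of cradle, either way round below 0.1 rad and linear speed of reader below 0.01 m/s); the robot touches nothing.
It fails at once if the reader is pressed on the green order with more than 15 N (contact force between reader and green_board above 15 N).
It fails at once if the red-clipped order is touched with more than 1 N (contact force between any of reader, the fingers, the arm and red_board above 1 N).
It fails at once if a bystander is moved more than 30 mm (distance of any of onion, tomato_a, tomato_b, cheese_shaker, tomato_tin, ticket_spike from where it was at the start of the episode above 0.03 m).
It also fails if it takes over 61 s, if anything falls off the work surface, if the arm or the gripper's body presses on something with over 40 N, if the wrist force passes 120 N, or if a joint passes its speed limit or range.

## Robot

A 6-joint arm with a two-finger parallel gripper is mounted at the origin on a cart in front of the work surface, level with it; the furniture and walls round the work are solid. World frame = base frame: x ahead of the robot, y to its left, z up, the work surface at z = 0. Lengths are in m, angles in degrees, forces in N, time in s.
With the tool pointing down it reaches from about 0.35 to 0.875 m from the base axis. Payload 4.2 kg.
Tool frame: the origin (TCP) lies on the centre line of the jaws, within the pads' length; the fingertips stand 25 mm ahead of it and the grasp point (between the pads) lies 6 mm ahead of it (finger_overhang is the distance from the TCP to the fingertips, in m); z points along the fingers, y is the line along which they close (so a half turn about z gives the same grasp; the last joint's range is limited). The gripper opens to 87 mm and grips with 3 to 60 N. Pads are 19 mm wide; open, the fingers measure 117 mm over their backs; the gripper's body (75 mm by 190 mm) begins 51 mm behind the grasp point.
Start: joints at [-56.001, 22.042, 0.453, 0, -68.411, -14.817], TCP at [0.205, -0.59, 0.248] pointing down, gripper open.
Joint ranges: [-179.83, 179.83], [-69.29, 118.12], [-61.27, 80.66], [-181.25, 117.63], [-171.15, -9.14], [-177.46, 177.46]. Speed limits (degrees/s): [159.86, 159.86, 180, 180, 180, 180].

## Interface

Orientations are given as a 3x3 rotation matrix whose columns are the frame's x, y, z axes.
In Python, from station import sense, capture, finish_job, spot_in, tip_of, finger_overhang gives the robot as it stands. The module is installed in compiled form; this text tells all that it offers.
- The arm moves only by the tool servo_tool, never from a script. Its arguments are lists of equal length, an entry for each row: "slide": the shift along the tool's x, y, z in m, a list of three; "spin": the turn about the tool's z in degrees; "grip": the closure, from 0 (fully open) to 1 (shut). A call has exactly 5 rows; each row is the pose to reach, as a shift and turn from the pose commanded when the call began, along the tool's axes at that moment; what a row does not reach only later rows make up. A row lasts 1/12 s, in which the tool goes at most 41.7 mm and 7.16 degrees, less where a joint would pass 70% of its speed; a pose out of reach is approached as far as the arm can. A call with a gripper value outside its range is refused whole. The fingers move at their own pace and stop on an object; the grip force is fixed at half the most. Time passes only in rows, so rows that repeat a pose let the fingers close, or fill a call up. It gives the time, the measured TCP pose, the force, the opening and the grip force at its end, in the units of the state.
- sense(): the state, without advancing time (a new reading comes with each control period).
- capture(name): name is "scene" or "top" or "wrist"; returns a dict with "pixels" (400x640x3 uint8, blue, green, red), "depth" (400x640 float32, m along the optical axis (not along the pixel's ray), 0 where there is no reading), "fx", "fy", "cx", "cy" (pixels), "k1" (the pictures are not rectified: a ray, as slopes to the right and down, at radius r is drawn at 1 + k1 r^2 times it, then the intrinsics apply), "R" (3x3) and "t" (3): a world point X has camera coordinates R X + t; the wrist camera has in their place "hand_eye" (4x4, takes a point from camera to tool coordinates, whose origin is the TCP and whose axes are the flange's). Camera axes: x right, y down, z forward; pixel columns grow to the right and rows downward; lengths in m; the calibration is good to about 2 mm. A picture is of the moment at which its call begins: read the wrist's pose just before it.
- finish_job(): hands the job in; it is judged then, once.
Trained networks look in the newest picture that a camera, given by its name, has taken for a name from the list of things; names that differ only in an ending like _2 or _b are one class to them, and where a whole thing is asked for, a point or a joint stands for the part that bears it (a point fixed in the world has none). Each returns a list of dicts, best first, with "conf" (0 to 1); they miss things now and then, are a little off and sometimes report something else, mostly with a low value. They report only what shows in the picture. A call takes as long as a camera call.
- spot_in(thing, camera): "point" ([x, y, z] in m, in world coordinates, good to about 4 mm: the middle of the surface that is visible of it).
- tip_of(thing, camera): "point" ([x, y, z] in m, in world coordinates, good to about 4 mm: a listed point, or the origin of a listed thing).
The state is a dict: "time_s": time; "joints": joint angles; "joint_velocities": joint speeds; "effort": joint torques, N m; "tcp_pos": TCP position; "ee_rot": TCP orientation; "wrist_force": force on the tool from outside, world axes, zero at the start; "moment": the same for the moment, N m; "gripper_width": opening from 0.0 (shut) to 1.0 (fully open); "gripper_force": force on a finger pad.
Only numpy, scipy, OpenCV 4.12 (cv2) and the standard library are available. Lean on these libraries where they do the work, as an engineer would, in place of code of your own. Each camera call takes 0.05 s, during which the arm holds its last target. There are 200 camera calls.

## Working session

There is one attempt and no reset: what is moved stays moved. The work goes in short steps, Python scripts to look and compute and a tool call to move; the robot and the scene stay as the last step left them, time stands still between calls to the robot, and variables do not carry over. Pictures are saved under pics/ and viewed, at most 10 in all, crops included, and the job is handed in when it is done.

Besides the shell and the picture viewer there is one more tool, called after "Call:" in YAML: its name, and indented under it one key for each argument. servo_tool: Moves the arm, as the interface text tells. Its arguments: {"type":"object","properties":{"slide":{"type":"array"},"spin":{"type":"array"},"grip":{"type":"array"}},"required":["slide","spin","grip"]}

```bash
mkdir -p pics; cat > h.py <<'E'
import numpy as np, cv2
from station import *
def ray(c,u,v):
    x,y=(u-c["cx"])/c["fx"],(v-c["cy"])/c["fy"]; a,b=x,y
    for _ in range(20):
        s=1+c["k1"]*(a*a+b*b); a,b=x/s,y/s
    return np.array([a,b,np.ones_like(a)])
def cloud(c,s=None):
    v,u=np.mgrid[0:400,0:640].astype(float)
    P=ray(c,u,v)*c["depth"]
    P=P.reshape(3,-1)
    if "R" in c: W=c["R"].T@(P-np.array(c["t"])[:,None])
    else:
        H=np.array(c["hand_eye"]); W=np.array(s["ee_rot"])@(H[:3,:3]@P+H[:3,3:])+np.array(s["tcp_pos"])[:,None]
    return W.T.reshape(400,640,3)
E
python3 - <<'E'
from h import *
s=sense(); print(s); print(finger_overhang)
np.set_printoptions(precision=4,suppress=True)
for n in("scene","top"):
    c=capture(n); cv2.imwrite(f"pics/{n}0.png",c["pixels"]); np.savez(f"{n}0.npz",W=cloud(c),D=c["depth"],px=c["pixels"])
    print(n,c["fx"],c["k1"],-np.array(c["R"]).T@c["t"])
    for t in "reader reader_nose reader_tip cradle green_board red_board green_stand red_stand onion tomato_a cheese_shaker tomato_tin ticket_spike".split():
        print(t,[(np.round(d["point"],3),round(d["conf"],2)) for d in tip_of(t,n)[:2]])
print(sense()["time_s"])
E
```

```text
{'time_s': 0.0, 'joints': array([-5.60028341e+01,  2.20895701e+01,  3.80885479e-01, -2.98627002e-02,
       -6.84136079e+01, -1.48167777e+01]), 'joint_velocities': array([ 0.0525409 , -0.0177439 , -0.00758828,  0.00956849, -0.06670855,
       -0.02798877]), 'effort': array([ 1.82212630e-04, -3.90665925e+01,  1.87404031e+01,  4.21995386e+00,
        1.09686772e-02, -1.81639116e-04]), 'tcp_pos': array([ 0.20518107, -0.58977187,  0.24647741]), 'ee_rot': array([[-9.44552004e-01, -3.28360908e-01, -7.91626617e-04],
       [-3.28361853e-01,  9.44549803e-01,  2.04051425e-03],
       [ 7.77056520e-05,  2.18731181e-03, -9.99997605e-01]]), 'wrist_force': array([ 0.65214149, -0.2880981 , -0.61968052]), 'moment': array([-0.010342  ,  0.05103746, -0.00410215]), 'gripper_force': 0.0, 'gripper_width': 0.9985219453952677}
0.025
scene 469.0345989952733 -0.11442013336250831 [0.1196 0.6495 0.7681]
reader [(array([ 0.431, -0.134,  0.028]), 0.77)]
reader_nose [(array([ 0.422, -0.056,  0.044]), 0.71), (array([ 0.546, -0.271,  0.072]), 0.59)]
reader_tip [(array([ 0.645, -0.439,  0.001]), 0.66), (array([ 0.4
[... 839 characters left out ...]

reader_tip [(array([ 0.421, -0.035,  0.051]), 0.49)]
cradle [(array([ 0.435, -0.13 ,  0.002]), 0.75), (array([ 0.426, -0.055,  0.049]), 0.59)]
green_board [(array([ 0.547, -0.276,  0.074]), 0.84), (array([ 0.433, -0.129,  0.002]), 0.63)]
red_board [(array([ 0.568, -0.022,  0.072]), 0.59)]
green_stand [(array([ 0.551, -0.272, -0.002]), 0.88)]
red_stand [(array([ 0.565, -0.023, -0.004]), 0.79)]
onion [(array([ 0.644, -0.437,  0.003]), 0.65)]
tomato_a [(array([ 0.711, -0.169,  0.   ]), 0.79), (array([ 0.731, -0.275, -0.   ]), 0.57)]
cheese_shaker [(array([ 0.536, -0.48 ,  0.004]), 0.8)]
tomato_tin [(array([ 0.43 , -0.382,  0.002]), 0.75)]
ticket_spike [(array([0.744, 0.006, 0.002]), 0.69)]
1.4
```

View pics/scene0.png

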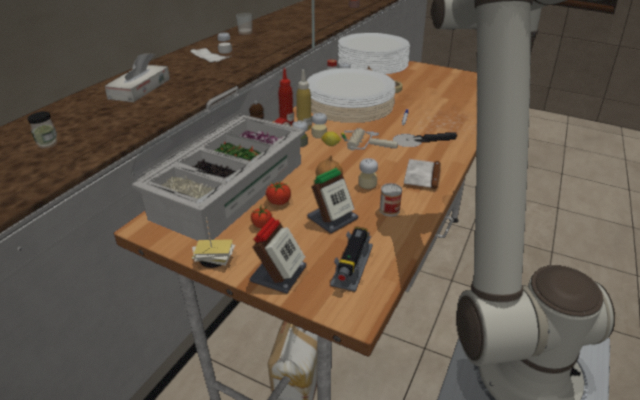

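View pics/top0.png

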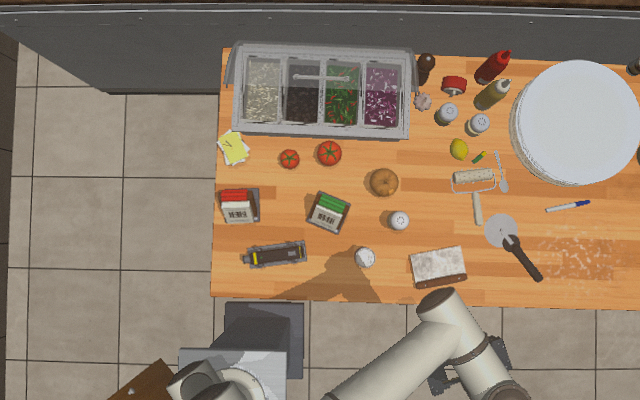

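The scene view shows the green stand at (332,200), the red stand at (280,255) and the reader in its cradle at (352,258). The top view shows the reader at (275,254) with its nose towards the left table edge (column 212), and the green stand, yawed, at (329,211). The tool cannot tilt, so the reader will have to be pitched in the grasp. First I'll measure it, both board faces and the table edge.

```bash
python3 - <<'E'
from h import *
np.set_printoptions(precision=4,suppress=True)
for n in("scene","top"):
    W=np.load(n+"0.npz"); P=W["W"]; px=W["px"]; D=W["D"]; ok=D>0
    x,y,z=P[...,0],P[...,1],P[...,2]
    m=ok&(abs(x-.43)<.09)&(abs(y+.13)<.14)&(z>.056)&(z<.075)
    q=P[m][:,:2]
    if len(q)>20:
        r=cv2.minAreaRect(q.astype(np.float32)); print(n,"reader",m.sum(),r,np.median(z[m]), cv2.fitLine(q.astype(np.float32),cv2.DIST_L1,0,.01,.01).ravel())
    m=ok&(abs(x-.43)<.1)&(abs(y+.13)<.14)&(z>.015)&(z<.075)
    print(" cradle all",cv2.minAreaRect(P[m][:,:2].astype(np.float32)))
    # white pad: bright pixels near green board
    for nm,c0 in(("green",(.547,-.273)),("red",(.566,-.023))):
        g=px.astype(int); bright=(g.min(-1)>110)&(g.max(-1)-g.min(-1)<60)
        m=ok&bright&(np.hypot(x-c0[0],y-c0[1])<.06)&(z>.03)&(z<.125)
        q=P[m]
        for _ in range(4):
            c=q.mean(0); U,S,V=np.linalg.svd(q-c); nn=V[2]*(-np.sign(V[2][0])); q=q[abs((q-c)@nn)<.004]
        print(n,nm,len(q),c,"normal",nn,"elev",np.degrees(np.arcsin(nn[2])),"yaw",np.degrees(np.arctan2(-nn[1],-nn[0])))
    # table edge +y, and near edge
    for xs in(.40,.44,.48):
        m=ok&(abs(x-xs)<.006)&(abs(z)<.012)&(y>-.2); print(" edge y at x",xs,y[m].max() if m.any() else None)
    m=ok&(abs(y+.2)<.01)&(abs(z)<.01); print(" near edge x",x[m].min() if m.any() else None)
    m=ok&(y>.04)&(y<.3)&(x>.25)&(x<.6)&(z>-.6); print(" stuff left", z[m].max() if m.any() else None, np.percentile(z[m],[5,50,95]) if m.any() else None)
E
```

```text
scene reader 695 ((0.4297732710838318, -0.12105070054531097), (0.05839980021119118, 0.17254532873630524), 8.09267807006836) 0.062449058138683324 [ 0.1406 -0.9901  0.4282 -0.1119]
 cradle all ((0.46207496523857117, -0.12990467250347137), (0.2797928750514984, 0.13557441532611847), 89.93991088867188)
scene green 591 [ 0.5365 -0.2697  0.0765] normal [-0.8049  0.3239  0.4972] elev 29.813838296853117 yaw -21.921283884090222
scene red 685 [ 0.5439 -0.0236  0.0815] normal [-0.8627 -0.0422  0.5039] elev 30.260717336727232 yaw 2.8018274017638793
 edge y at x 0.4 0.06697495020254998
 edge y at x 0.44 0.06537156629305295
 edge y at x 0.48 0.06439394163132572
 near edge x 0.29637817193576355
 stuff left 0.006420970178121971 [-0.0372 -0.0039  0.0031]
top reader 603 ((0.43018123507499695, -0.1221279427409172), (0.05623923987150192, 0.17079387605190277), 8.336493492126465) 0.060383217684981214 [ 0.1632 -0.9866  0.4302 -0.1179]
 cradle all ((0.46161019802093506, -0.1291695237159729), (0.27736178040504456, 0.1346440464258194), 89.41345977783203)
top green 362 [ 0.5375 -0.2713  0.0785] normal [-0.7986  0.3281  0.5045] elev 30.3009089947827 yaw -22.332926162251876
top red 292 [ 0.544  -0.0283  0.0773] normal [-0.8278 -0.0502  0.5588] elev 33.973512692899334 yaw 3.470794011848118
 edge y at x 0.4 0.06477091784738806
 edge y at x 0.44 0.06293893421118793
 edge y at x 0.48 0.06019231321574561
 near edge x 0.3014076263833655
 stuff left 0.008662613371386576 [-0.0054 -0.0005  0.0047]
```

Call:
servo_tool:
  slide:
    - [0,0.03,0]
    - [0,0.06,0]
    - [0,0.1,0]
    - [0,0.14,0]
    - [0,0.18,0]
  spin: [7,14,21,28,35]
  grip: [0,0,0,0,0]

```text
time_s: 1.82
tcp_pos: [0.1454, -0.4187, 0.2472]
ee_rot: [[-0.96, 0.279, -0.0], [0.279, 0.96, 0.0], [0.0, 0.0, -1.0]]
wrist_force: [0.4, 0.4, 0.7]
gripper_width: 0.998
gripper_force: 0.0
```

```bash
cat > p.py <<'E'
# plan(target tcp, target tool-x yaw deg) -> tool-axis rows for successive calls
import numpy as np, sys
from station import sense
def plan(tgt,yaw,ncalls,spinrate=7,spd=.035):
    s=sense(); p=np.array(s["tcp_pos"]); R=np.array(s["ee_rot"])
    y0=np.degrees(np.arctan2(R[1,0],R[0,0])); d=(y0-yaw+180)%360-180
    tgt=np.array(tgt,float)
    print("from",p.round(4),round(y0,1),"spin needed",round(d,1),"tcp force",np.round(s["wrist_force"],1))
    for k in range(ncalls):
        a=np.radians(y0); T=np.array([[np.cos(a),np.sin(a),0],[np.sin(a),-np.cos(a),0],[0,0,-1]])
        v=tgt-p; n=np.linalg.norm(v); st=v*min(1,spd*5/max(n,1e-9)); sp=np.clip(d,-spinrate*5,spinrate*5)
        print("call",k,"end slide",(T.T@st).round(4),"spin",round(sp,1),"left",round(n*1000))
        p=p+st; y0-=sp; d-=sp
a=sys.argv; plan([float(v) for v in a[1:4]],float(a[4]),int(a[5]),*(float(v) for v in a[6:]))
E
python3 p.py .432 -.133 .2 -81.5 4
```

```text
from [ 0.1454 -0.4187  0.2472] 163.8 spin needed -114.7 tcp force [0.4 0.4 0.7]
call 0 end slide [-0.084   0.1522  0.0203] spin -35.0 left 407
call 1 end slide [-0.1561  0.0765  0.0203] spin -35.0 left 232
call 2 end slide [-0.0564 -0.0088  0.0067] spin -35.0 left 57
call 3 end slide [0. 0. 0.] spin -9.7 left 0
```

Call:
servo_tool:
  slide:
    - [-0.017,0.03,0.004]
    - [-0.034,0.06,0.008]
    - [-0.05,0.09,0.012]
    - [-0.067,0.12,0.016]
    - [-0.084,0.152,0.02]
  spin: [-7,-14,-21,-28,-35]
  grip: [0,0,0,0,0]

```text
time_s: 2.23
tcp_pos: [0.2693, -0.2958, 0.2279]
ee_rot: [[-0.943, -0.334, 0.001], [-0.334, 0.943, -0.001], [-0.001, -0.001, -1.0]]
wrist_force: [-0.2, -1.5, -0.1]
gripper_width: 1.001
gripper_force: 0.0
```

Call:
servo_tool:
  slide:
    - [-0.031,0.015,0.004]
    - [-0.062,0.03,0.008]
    - [-0.094,0.046,0.012]
    - [-0.125,0.061,0.016]
    - [-0.156,0.076,0.02]
  spin: [-7,-14,-21,-28,-35]
  grip: [0,0,0,0,0]

```text
time_s: 2.65
tcp_pos: [0.3919, -0.1723, 0.2078]
ee_rot: [[-0.58, -0.815, 0.001], [-0.815, 0.58, -0.0], [-0.001, -0.001, -1.0]]
wrist_force: [1.0, -1.5, 0.4]
gripper_width: 0.999
gripper_force: 0.0
```

Call:
servo_tool:
  slide:
    - [-0.014,-0.002,0.002]
    - [-0.028,-0.004,0.004]
    - [-0.042,-0.006,0.006]
    - [-0.056,-0.009,0.007]
    - [-0.056,-0.009,0.007]
  spin: [-7,-14,-21,-28,-35]
  grip: [0,0,0,0,0]

```text
time_s: 3.07
tcp_pos: [0.4327, -0.1326, 0.2006]
ee_rot: [[-0.006, -1.0, 0.001], [-1.0, 0.006, -0.0], [0.0, -0.001, -1.0]]
wrist_force: [0.0, 0.0, 0.5]
gripper_width: 1.001
gripper_force: 0.0
```

Call:
servo_tool:
  slide:
    - [0,0,0]
    - [0,0,0]
    - [0,0,0]
    - [0,0,0]
    - [0,0,0]
  spin: [-5,-9.7,-9.7,-9.7,-9.7]
  grip: [0,0,0,0,0]

```text
time_s: 3.48
tcp_pos: [0.4309, -0.1338, 0.2007]
ee_rot: [[0.153, -0.988, 0.0], [-0.988, -0.153, -0.0], [0.0, -0.0, -1.0]]
wrist_force: [0.5, -0.7, -1.2]
gripper_width: 1.001
gripper_force: 0.0
```

```bash
python3 - <<'E'
from h import *
np.set_printoptions(precision=4,suppress=True)
s=sense(); c=capture("wrist"); cv2.imwrite("pics/w1.png",c["pixels"]); P=cloud(c,s); np.savez("w1.npz",P=P,px=c["pixels"])
print(s["time_s"],s["tcp_pos"],s["joints"],np.array(c["hand_eye"]))
x,y,z=P[...,0],P[...,1],P[...,2]; ok=c["depth"]>0
top=ok&(z>.054)&(z<.068)&(abs(x-.43)<.05)&(abs(y+.13)<.13)
r=cv2.minAreaRect(P[top][:,:2].astype(np.float32)); print("reader top",top.sum(),r,np.median(z[top]))
q=P[top][:,:2]; print(cv2.fitLine(q.astype(np.float32),cv2.DIST_L1,0,.01,.01).ravel())
for t in("reader","reader_tip","cradle"): print(t,[(np.round(d["point"],3),round(d["conf"],2)) for d in tip_of(t,"wrist")[:2]])
E
```

```text
3.4833 [ 0.4309 -0.1338  0.2007] [  3.4956   7.5259 -26.9093   0.0019 -55.5502   5.2783] [[ 0.0002 -0.9557 -0.2943  0.0824]
 [ 1.     -0.0002  0.001   0.0001]
 [-0.001  -0.2943  0.9557 -0.1366]
 [ 0.      0.      0.      1.    ]]
reader top 5793 ((0.4323711395263672, -0.1268087923526764), (0.05509517714381218, 0.1609484851360321), 8.979259490966797) 0.05918976116234656
[ 0.1437 -0.9896  0.4307 -0.1158]
reader [(array([ 0.433, -0.132,  0.028]), 0.77)]
reader_tip [(array([ 0.421, -0.035,  0.046]), 0.67)]
cradle []
```

View pics/w1.png

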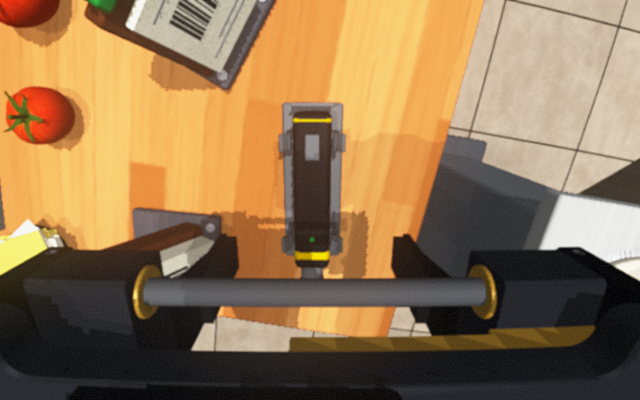

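The wrist view shows the reader along columns 295–330, rows 105–265, centred between the fingers and level with my measurement (middle 0.4327, -0.132; heading 98.3°; top 0.060). Descend and grip.

Call:
servo_tool:
  slide:
    - [-0.0005,-0.0018,0.03]
    - [-0.001,-0.0018,0.065]
    - [-0.001,-0.0018,0.1]
    - [-0.001,-0.0018,0.13]
    - [-0.001,-0.0018,0.15]
  spin: [0.4,0.4,0.4,0.4,0.4]
  grip: [0,0,0,0,0]

```text
time_s: 4.1
tcp_pos: [0.4311, -0.1325, 0.0481]
ee_rot: [[0.147, -0.989, -0.003], [-0.989, -0.147, 0.0], [-0.001, 0.003, -1.0]]
wrist_force: [0.1, -0.1, -0.3]
gripper_width: 1.002
gripper_force: 0.0
```

Call:
servo_tool:
  slide:
    - [0,0,0]
    - [0,0,0]
    - [0,0,0]
    - [0,0,0]
    - [0,0,0]
  spin: [0,0,0,0,0]
  grip: [0.4,0.7,1,1,1]

```text
time_s: 4.52
tcp_pos: [0.4337, -0.1324, 0.0521]
ee_rot: [[0.148, -0.989, 0.004], [-0.989, -0.148, 0.0], [0.0, -0.004, -1.0]]
wrist_force: [0.4, -0.3, -0.8]
gripper_width: 0.705
gripper_force: 0.0
```

Call:
servo_tool:
  slide:
    - [0,0,0]
    - [0,0,0]
    - [0,0,-0.01]
    - [0,0,-0.03]
    - [0,0,-0.06]
  spin: [0,0,0,0,0]
  grip: [1,1,1,1,1]

```text
time_s: 4.93
tcp_pos: [0.4305, -0.1324, 0.1095]
ee_rot: [[0.147, -0.989, -0.006], [-0.989, -0.147, 0.0], [-0.001, 0.006, -1.0]]
wrist_force: [1.0, 0.3, -1.8]
gripper_width: 0.375
gripper_force: 30.0
```

Call:
servo_tool:
  slide:
    - [-0.01,-0.001,0]
    - [-0.03,-0.004,0]
    - [-0.06,-0.007,0]
    - [-0.09,-0.011,0]
    - [-0.12,-0.015,0]
  spin: [0,0,0,0,0]
  grip: [1,1,1,1,1]

```text
time_s: 5.35
tcp_pos: [0.429, -0.0104, 0.1104]
ee_rot: [[0.146, -0.989, -0.0], [-0.989, -0.146, 0.0], [-0.0, 0.0, -1.0]]
wrist_force: [0.2, -0.1, -1.3]
gripper_width: 0.378
gripper_force: 29.9
```

Call:
servo_tool:
  slide:
    - [-0.03,-0.004,0]
    - [-0.06,-0.007,0]
    - [-0.085,-0.01,0]
    - [-0.105,-0.013,0]
    - [-0.111,-0.014,0]
  spin: [0,0,0,0,0]
  grip: [1,1,1,1,1]

```text
time_s: 5.77
tcp_pos: [0.4272, 0.1028, 0.1105]
ee_rot: [[0.151, -0.989, 0.001], [-0.989, -0.151, 0.001], [-0.001, -0.001, -1.0]]
wrist_force: [-0.1, -0.8, -1.8]
gripper_width: 0.379
gripper_force: 30.0
```

```bash
cat > held.py <<'E'
# measure the held reader's pitch and axis height from the top/scene depth: points of its top face & nose
from h import *
import sys
np.set_printoptions(precision=4,suppress=True)
s=sense(); p=np.array(s["tcp_pos"]); R=np.array(s["ee_rot"]); print(s["time_s"],p,np.round(s["wrist_force"],1),np.round(s["moment"],2),s["gripper_width"])
h=-R[:,0]*[1,1,0]; w=R[:,1]
for n in("scene","top","wrist"):
    s=sense(); c=capture(n); P=cloud(c,s); cv2.imwrite(f"pics/{sys.argv[1]}_{n}.png",c["pixels"])
    d=P-p; a=d@h; b=d@w; z=d[...,2]
    m=(c["depth"]>0)&(abs(b)<.013)&(((a>.03)&(a<.085))|((a<-.03)&(a>-.08)))&(z>-.07)&(z<.06)
    for nm,k in(("front",m&(a>0)),("tail",m&(a<0)),("nose",(c["depth"]>0)&(abs(b)<.02)&(a>.06)&(a<.11)&(z>-.08)&(z<.03))):
        if k.sum()>15:
            f=np.polyfit(a[k],z[k],1); print(n,nm,k.sum(),"slope deg",round(np.degrees(np.arctan(f[0])),1),"z at 0",round(f[1],4),"a",a[k].min().round(3),a[k].max().round(3),"z",np.percentile(z[k],[5,50,95]))
    d2=[(np.round(q["point"],3),round(q["conf"],2)) for t in("reader","reader_tip") for q in tip_of(t,n)[:1]]; print(" nets",d2)
E
python3 held.py lift
```

```text
5.7667 [0.4272 0.1028 0.1105] [-0.1 -0.8 -1.8] [ 0.    0.08 -0.03] 0.3787634661504922
scene front 370 slope deg -17.5 z at 0 -0.0025 a 0.03 0.085 z [-0.0308 -0.0208 -0.0176]
scene tail 20 slope deg 1.3 z at 0 -0.0184 a -0.04 -0.03 z [-0.0211 -0.0188 -0.0173]
scene nose 374 slope deg -15.0 z at 0 -0.0069 a 0.06 0.097 z [-0.0415 -0.0262 -0.0196]
 nets [(array([0.43 , 0.102, 0.059]), 0.85), (array([0.411, 0.199, 0.075]), 0.6)]
top tail 186 slope deg 22.2 z at 0 0.0039 a -0.08 -0.03 z [-0.0286 -0.0217 -0.013 ]
 nets [(array([0.428, 0.097, 0.058]), 0.84)]
wrist front 1242 slope deg -1.5 z at 0 -0.0219 a 0.03 0.052 z [-0.0242 -0.0229 -0.0217]
wrist tail 5731 slope deg 40.4 z at 0 0.034 a -0.079 -0.03 z [-0.0244 -0.0221  0.0591]
 nets [(array([0.429, 0.099, 0.061]), 0.62)]
```

The fingers closed late, so the reader was caught only by its upper 5 mm (its top is 20 mm below the TCP). I'll put it back and regrip with a longer close.

Call:
servo_tool:
  slide:
    - [0.01,0.001,0]
    - [0.035,0.004,0]
    - [0.07,0.009,0]
    - [0.105,0.013,0]
    - [0.14,0.018,0]
  spin: [0,0,0,0,0]
  grip: [1,1,1,1,1]

```text
time_s: 6.63
tcp_pos: [0.4297, -0.0428, 0.1107]
ee_rot: [[0.148, -0.989, 0.0], [-0.989, -0.148, 0.0], [0.0, -0.0, -1.0]]
wrist_force: [1.2, 1.0, -2.4]
gripper_width: 0.375
gripper_force: 30.0
```

Call:
servo_tool:
  slide:
    - [0.03,0.004,0]
    - [0.06,0.008,0]
    - [0.08,0.01,0]
    - [0.091,0.011,0]
    - [0.091,0.011,0]
  spin: [0,0,0,0,0]
  grip: [1,1,1,1,1]

```text
time_s: 7.05
tcp_pos: [0.432, -0.135, 0.1104]
ee_rot: [[0.143, -0.99, -0.0], [-0.99, -0.143, -0.0], [0.0, 0.0, -1.0]]
wrist_force: [-0.3, 0.2, -0.9]
gripper_width: 0.376
gripper_force: 30.0
```

```bash
python3 held.py back | grep -v nets; python3 p.py .4327 -.1325 .081 -81.6 1
```

```text
7.05 [ 0.432  -0.135   0.1104] [-0.3  0.2 -0.9] [-0.01  0.09 -0.03] 0.37589569084469954
scene front 224 slope deg -9.6 z at 0 -0.0115 a 0.03 0.085 z [-0.0298 -0.0201 -0.0174]
scene tail 79 slope deg -3.2 z at 0 -0.0205 a -0.071 -0.031 z [-0.0206 -0.0178 -0.0154]
scene nose 280 slope deg 1.7 z at 0 -0.0325 a 0.06 0.098 z [-0.0484 -0.0262 -0.0189]
top tail 163 slope deg 24.9 z at 0 0.0022 a -0.08 -0.03 z [-0.0382 -0.0213 -0.0169]
wrist front 1248 slope deg -1.6 z at 0 -0.0214 a 0.036 0.059 z [-0.0241 -0.0227 -0.0213]
wrist tail 5214 slope deg 51.2 z at 0 0.0492 a -0.08 -0.03 z [-0.0355 -0.0219  0.0591]
from [ 0.4326 -0.1319  0.1106] -81.4 spin needed 0.2 tcp force [ 0.   0.3 -0.7]
call 0 end slide [ 0.0006 -0.      0.0296] spin 0.2 left 30
```

Call:
servo_tool:
  slide:
    - [0,0,0.01]
    - [0,0,0.02]
    - [0,0,0.028]
    - [0,0,0.03]
    - [0,0,0.03]
  spin: [0,0,0,0,0]
  grip: [1,1,1,1,1]

```text
time_s: 7.92
tcp_pos: [0.4337, -0.132, 0.0817]
ee_rot: [[0.15, -0.989, 0.001], [-0.989, -0.15, -0.001], [0.001, -0.001, -1.0]]
wrist_force: [-1.9, 2.0, 7.5]
gripper_width: 0.381
gripper_force: 30.0
```

Call:
servo_tool:
  slide:
    - [0,0,0]
    - [0,0,0]
    - [0,0,0]
    - [0,0,0.012]
    - [0,0,0.03]
  spin: [0,0,0,0,0]
  grip: [0.5,0.3,0.2,0.2,0.2]

```text
time_s: 8.33
tcp_pos: [0.434, -0.1324, 0.0515]
ee_rot: [[0.148, -0.989, 0.005], [-0.989, -0.148, -0.0], [0.001, -0.005, -1.0]]
wrist_force: [1.3, 0.3, -0.8]
gripper_width: 0.675
gripper_force: 0.0
```

```bash
python3 - <<'E'
from h import *
np.set_printoptions(precision=4,suppress=True)
for n in("scene","top","wrist"):
    s=sense();c=capture(n);P=cloud(c,s);x,y,z=P[...,0],P[...,1],P[...,2]
    m=(c["depth"]>0)&(z>.056)&(z<.066)&(abs(x-.43)<.035)&(abs(y+.15)<.075)
    for lo,hi in((-.21,-.165),(-.10,-.06)):
        k=m&(y>lo)&(y<hi); 
        if k.sum()>5: print(n,k.sum(),"x",x[k].mean(),"z",np.median(z[k]),"y",y[k].min(),y[k].max())
    print([(np.round(q["point"],3),round(q["conf"],2)) for t in("reader","reader_tip") for q in tip_of(t,n)[:1]])
print(s["tcp_pos"],s["gripper_width"],s["wrist_force"],s["time_s"])
E
```

```text
scene 60 x 0.43784277267768046 z 0.06337919184630028 y -0.20175795448936254 -0.1728873600877746
scene 120 x 0.4248987580343103 z 0.06239247229919069 y -0.09998197465878914 -0.0750141858461423
[(array([ 0.435, -0.135,  0.024]), 0.94), (array([ 0.417, -0.032,  0.046]), 0.41)]
top 163 x 0.44013341764599284 z 0.06034559451915434 y -0.20735705165789028 -0.16515843457617815
[(array([ 0.435, -0.133,  0.03 ]), 0.56)]
wrist 7492 x 0.44214431323948056 z 0.05934483643933583 y -0.20752230612569786 -0.16500127425417133
[(array([ 0.434, -0.131,  0.031]), 0.55)]
[ 0.4331 -0.1325  0.0512] 0.7920775323108894 [0.3857 0.4848 0.52  ] 8.6333
```

Call:
servo_tool:
  slide:
    - [0,0,0]
    - [0,0,0]
    - [0,0,0]
    - [0,0,0]
    - [0,0,0]
  spin: [0,0,0,0,0]
  grip: [1,1,1,1,1]

```text
time_s: 9.2
tcp_pos: [0.4326, -0.1325, 0.0506]
ee_rot: [[0.148, -0.989, 0.0], [-0.989, -0.148, 0.0], [-0.0, -0.0, -1.0]]
wrist_force: [-0.1, -0.7, 0.1]
gripper_width: 0.509
gripper_force: 0.0
```

Call:
servo_tool:
  slide:
    - [0,0,0]
    - [0,0,0]
    - [0,0,0]
    - [0,0,0]
    - [0,0,0]
  spin: [0,0,0,0,0]
  grip: [1,1,1,1,1]

```text
time_s: 9.62
tcp_pos: [0.4328, -0.1325, 0.0506]
ee_rot: [[0.148, -0.989, 0.0], [-0.989, -0.148, -0.0], [0.0, -0.0, -1.0]]
wrist_force: [-0.1, 0.0, 0.4]
gripper_width: 0.387
gripper_force: 30.0
```

Call:
servo_tool:
  slide:
    - [0,0,-0.005]
    - [0,0,-0.015]
    - [0,0,-0.03]
    - [0,0,-0.045]
    - [0,0,-0.06]
  spin: [0,0,0,0,0]
  grip: [1,1,1,1,1]

```text
time_s: 10.03
tcp_pos: [0.4317, -0.1325, 0.1111]
ee_rot: [[0.147, -0.989, -0.002], [-0.989, -0.147, 0.0], [-0.0, 0.002, -1.0]]
wrist_force: [0.6, 0.0, -1.7]
gripper_width: 0.389
gripper_force: 30.0
```

Call:
servo_tool:
  slide:
    - [-0.01,-0.001,0]
    - [-0.035,-0.004,0]
    - [-0.07,-0.009,0]
    - [-0.105,-0.013,0]
    - [-0.14,-0.018,0]
  spin: [0,0,0,0,0]
  grip: [1,1,1,1,1]

```text
time_s: 10.45
tcp_pos: [0.4283, 0.0099, 0.11]
ee_rot: [[0.146, -0.989, -0.002], [-0.989, -0.146, -0.0], [0.0, 0.002, -1.0]]
wrist_force: [1.1, 0.1, -1.7]
gripper_width: 0.387
gripper_force: 30.0
```

Call:
servo_tool:
  slide:
    - [-0.03,-0.004,0]
    - [-0.06,-0.008,0]
    - [-0.08,-0.01,0]
    - [-0.091,-0.012,0]
    - [-0.091,-0.012,0]
  spin: [0,0,0,0,0]
  grip: [1,1,1,1,1]

```text
time_s: 10.87
tcp_pos: [0.4279, 0.1023, 0.1102]
ee_rot: [[0.151, -0.989, -0.0], [-0.989, -0.151, -0.0], [0.0, 0.0, -1.0]]
wrist_force: [0.4, -0.0, -1.1]
gripper_width: 0.392
gripper_force: 30.0
```

```bash
python3 held.py lift2 
```

```text
10.8667 [0.4279 0.1023 0.1102] [ 0.4 -0.  -1.1] [0.02 0.06 0.01] 0.39235584426413866
scene front 354 slope deg -11.9 z at 0 0.0226 a 0.03 0.085 z [0.0021 0.0105 0.0131]
scene nose 407 slope deg -15.1 z at 0 0.0253 a 0.06 0.099 z [-0.0098  0.0058  0.0126]
 nets [(array([0.426, 0.1  , 0.085]), 0.61), (array([0.412, 0.2  , 0.106]), 0.45)]
top tail 203 slope deg 14.6 z at 0 0.0245 a -0.08 -0.03 z [-0.0032  0.0093  0.0154]
 nets [(array([0.429, 0.096, 0.089]), 0.49)]
wrist tail 7883 slope deg 21.7 z at 0 0.0345 a -0.078 -0.03 z [0.007  0.0092 0.0585]
 nets [(array([0.427, 0.099, 0.09 ]), 0.64)]
```

Proper grip now: top 9.5 mm above the TCP, level. Next, lower with the tail over the table's left edge (y ≈ 0.064) so that the edge tips the nose down.

Call:
servo_tool:
  slide:
    - [0,0,0.015]
    - [0,0,0.035]
    - [0,0,0.055]
    - [0,0,0.075]
    - [0,0,0.084]
  spin: [0,0,0,0,0]
  grip: [1,1,1,1,1]

```text
time_s: 11.73
tcp_pos: [0.4272, 0.0994, 0.0246]
ee_rot: [[0.146, -0.989, -0.003], [-0.989, -0.146, -0.002], [0.001, 0.003, -1.0]]
wrist_force: [-0.7, -0.9, -1.3]
gripper_width: 0.389
gripper_force: 30.0
```

Call:
servo_tool:
  slide:
    - [0,0,0.002]
    - [0,0,0.004]
    - [0,0,0.006]
    - [0,0,0.008]
    - [0,0,0.01]
  spin: [0,0,0,0,0]
  grip: [1,1,1,1,1]

```text
time_s: 12.15
tcp_pos: [0.429, 0.1011, 0.0178]
ee_rot: [[0.148, -0.989, 0.002], [-0.989, -0.148, 0.001], [-0.001, -0.002, -1.0]]
wrist_force: [-3.6, 3.9, 7.2]
gripper_width: 0.387
gripper_force: 30.0
```

```bash
python3 held.py piv1; python3 -c "
import cv2;a=cv2.imread('pics/piv1_scene.png')[180:400,240:640];cv2.imwrite('pics/piv1c.png',cv2.resize(a,None,fx=2,fy=2))"
```

```text
12.15 [0.429  0.1011 0.0178] [-3.6  3.9  7.2] [ 0.52  1.02 -0.1 ] 0.3866968918851332
scene front 348 slope deg -10.4 z at 0 0.0167 a 0.03 0.085 z [-0.0024  0.0074  0.0102]
scene nose 362 slope deg -17.6 z at 0 0.0247 a 0.06 0.098 z [-0.0148  0.0013  0.0086]
 nets [(array([ 0.428,  0.1  , -0.006]), 0.67), (array([0.41 , 0.199, 0.008]), 0.7)]
top tail 182 slope deg 26.1 z at 0 0.0394 a -0.08 -0.03 z [-0.0184  0.0124  0.0216]
 nets [(array([0.428, 0.098, 0.   ]), 0.48)]
wrist tail 8604 slope deg 34.2 z at 0 0.0509 a -0.08 -0.03 z [-0.0187  0.0126  0.0586]
 nets [(array([ 0.429,  0.102, -0.002]), 0.71)]
```

View pics/piv1c.png

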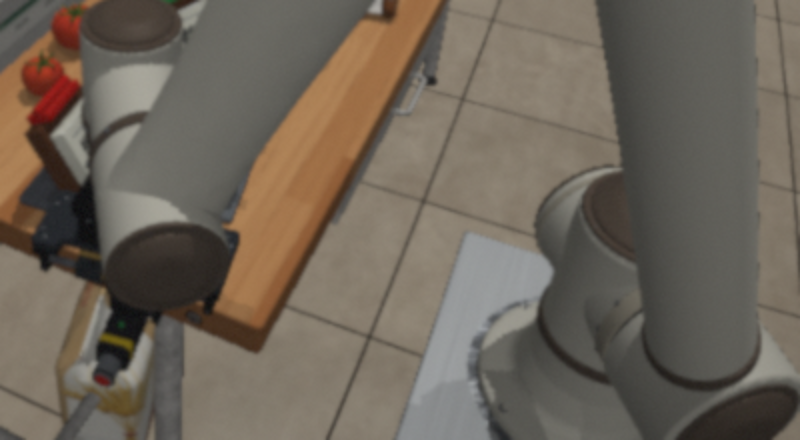

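The crop shows the reader (120,330) hanging past the table edge with its tail on the edge, and the gripper clear of the red stand (60,150). The tail has begun to lift at 7 N, so I continue.

Call:
servo_tool:
  slide:
    - [0,0,0.002]
    - [0,0,0.004]
    - [0,0,0.006]
    - [0,0,0.008]
    - [0,0,0.01]
  spin: [0,0,0,0,0]
  grip: [1,1,1,1,1]

```text
time_s: 13.02
tcp_pos: [0.429, 0.1012, 0.0074]
ee_rot: [[0.148, -0.989, 0.002], [-0.989, -0.148, 0.001], [-0.001, -0.002, -1.0]]
wrist_force: [-2.0, 2.8, 7.6]
gripper_width: 0.391
gripper_force: 30.0
```

```bash
cat > pitch.py <<'E'
# pitch of held reader: fit of top-face line (dark/any) robustly from wrist + scene
from h import *
import sys
np.set_printoptions(precision=4,suppress=True)
s=sense(); p=np.array(s["tcp_pos"]); R=np.array(s["ee_rot"]); h=-R[:,0]*[1,1,0]; w=R[:,1]
print(s["time_s"],p,np.round(s["wrist_force"],1),np.round(s["moment"],2))
for n,lo,hi in(("wrist",-.072,-.022),("scene",.03,.07),("top",-.07,-.035)):
    s=sense(); c=capture(n); P=cloud(c,s); d=P-p; a=d@h; b=d@w; z=d[...,2]
    if len(sys.argv)>1: cv2.imwrite(f"pics/{sys.argv[1]}_{n}.png",c["pixels"])
    m=(c["depth"]>0)&(abs(b)<.013)&(a>lo)&(a<hi)&(z>-.06)&(z<.065)
    if m.sum()<20: print(n,"none"); continue
    # upper envelope per bin of a, then line
    A,Z=a[m],z[m]; best=(0,)
    rng=np.random.default_rng(0)
    for _ in range(400):
        i,j=rng.integers(0,len(A),2)
        if abs(A[i]-A[j])<.012: continue
        k=(Z[j]-Z[i])/(A[j]-A[i]); q=Z[i]-k*A[i]
        if not(.0<q<.035 and abs(k)<1.2): continue
        I=abs(Z-k*A-q)<.002
        if I.sum()>best[0]: best=(I.sum(),I)
    if best[0]: f=np.polyfit(A[best[1]],Z[best[1]],1); print(n,m.sum(),best[0],"nose-down deg",round(-np.degrees(np.arctan(f[0])),1),"top z at tcp",round(f[1],4))
    print("  tip",[(((q["point"]-p)@h).round(3),round(q["point"][2]-p[2],3),round(q["conf"],2)) for q in tip_of("reader_tip",n)[:1]])
E
python3 pitch.py
```

```text
13.0167 [0.429  0.1012 0.0074] [-2.   2.8  7.6] [ 0.43  0.7  -0.09]
wrist 11677 6852 nose-down deg 15.7 top z at tcp 0.0124
  tip []
scene 265 199 nose-down deg 17.3 top z at tcp 0.0119
  tip [(np.float64(0.096), np.float64(-0.032), 0.63)]
top 118 63 nose-down deg 15.3 top z at tcp 0.0131
  tip [(np.float64(-0.306), np.float64(-0.007), 0.22)]
```

Call:
servo_tool:
  slide:
    - [0,0,0.002]
    - [0,0,0.004]
    - [0,0,0.006]
    - [0,0,0.008]
    - [0,0,0.009]
  spin: [0,0,0,0,0]
  grip: [1,1,1,1,1]

```text
time_s: 13.73
tcp_pos: [0.429, 0.1008, -0.0015]
ee_rot: [[0.149, -0.989, 0.002], [-0.989, -0.149, 0.001], [-0.0, -0.002, -1.0]]
wrist_force: [-0.8, 0.2, 12.2]
gripper_width: 0.391
gripper_force: 30.0
```

```bash
python3 pitch.py
```

```text
13.7333 [ 0.429   0.1008 -0.0015] [-0.8  0.2 12.2] [-0.38  0.59 -0.04]
wrist 13136 5703 nose-down deg 26.2 top z at tcp 0.0165
  tip []
scene 304 213 nose-down deg 30.6 top z at tcp 0.0156
  tip [(np.float64(0.087), np.float64(-0.052), 0.64)]
top 138 38 nose-down deg 25.5 top z at tcp 0.018
  tip [(np.float64(-0.136), np.float64(0.073), 0.45)]
```

Call:
servo_tool:
  slide:
    - [0,0,0.0015]
    - [0,0,0.0025]
    - [0,0,0.0025]
    - [0,0,-0.01]
    - [0,0,-0.04]
  spin: [0,0,0,0,0]
  grip: [1,1,1,1,1]

```text
time_s: 14.45
tcp_pos: [0.4259, 0.0988, 0.0354]
ee_rot: [[0.147, -0.989, -0.007], [-0.989, -0.147, -0.004], [0.003, 0.008, -1.0]]
wrist_force: [0.2, 0.2, -1.7]
gripper_width: 0.387
gripper_force: 30.0
```

Call:
servo_tool:
  slide:
    - [0,0,-0.035]
    - [0,0,-0.07]
    - [0,0,-0.1]
    - [0,0,-0.13]
    - [0,0,-0.14]
  spin: [0,0,0,0,0]
  grip: [1,1,1,1,1]

```text
time_s: 14.87
tcp_pos: [0.4299, 0.101, 0.1818]
ee_rot: [[0.148, -0.989, 0.007], [-0.989, -0.148, 0.004], [-0.003, -0.008, -1.0]]
wrist_force: [0.8, 0.2, -1.8]
gripper_width: 0.388
gripper_force: 30.0
```

```bash
python3 pitch.py
```

```text
14.8667 [0.4299 0.101  0.1818] [ 0.8  0.2 -1.8] [ 0.11 -0.03 -0.06]
wrist 12438 5317 nose-down deg 28.6 top z at tcp 0.0177
  tip []
scene 413 297 nose-down deg 32.8 top z at tcp 0.0141
  tip [(np.float64(0.086), np.float64(-0.06), 0.74)]
top 160 54 nose-down deg 29.3 top z at tcp 0.012
  tip []
```

Pitch is now about 30°. Next, plan the path to a standoff in front of the green bar code.

```bash
python3 p.py .403 -.216 .175 157.9 5 7 .025
```

```text
from [0.427  0.0997 0.1758] -81.5 spin needed 120.6 tcp force [-0.3 -0.3 -1.7]
call 0 end slide [0.1219 0.0277 0.0003] spin 35.0 left 317
call 1 end slide [ 0.1157 -0.0472  0.0003] spin 35.0 left 192
call 2 end slide [ 0.0361 -0.056   0.0002] spin 35.0 left 67
call 3 end slide [0. 0. 0.] spin 15.6 left 0
call 4 end slide [0. 0. 0.] spin 0.0 left 0
```

Call:
servo_tool:
  slide:
    - [0.012,0.003,0]
    - [0.036,0.008,0]
    - [0.065,0.015,0]
    - [0.093,0.021,0]
    - [0.122,0.028,0]
  spin: [4,11,18,25,32]
  grip: [1,1,1,1,1]

```text
time_s: 15.58
tcp_pos: [0.4175, -0.0256, 0.176]
ee_rot: [[-0.404, -0.915, -0.003], [-0.915, 0.404, -0.001], [0.002, 0.003, -1.0]]
wrist_force: [0.4, -0.7, -1.1]
gripper_width: 0.386
gripper_force: 30.0
```

Call:
servo_tool:
  slide:
    - [0.023,-0.009,0]
    - [0.046,-0.019,0]
    - [0.069,-0.028,0]
    - [0.093,-0.038,0]
    - [0.116,-0.047,0]
  spin: [7,14,21,28,35]
  grip: [1,1,1,1,1]

```text
time_s: 16.0
tcp_pos: [0.4143, -0.1508, 0.1759]
ee_rot: [[-0.856, -0.517, -0.004], [-0.517, 0.856, 0.0], [0.003, 0.002, -1.0]]
wrist_force: [-0.2, 0.2, -0.2]
gripper_width: 0.388
gripper_force: 30.0
```

Call:
servo_tool:
  slide:
    - [0.012,-0.016,0]
    - [0.022,-0.032,0]
    - [0.03,-0.045,0]
    - [0.036,-0.054,0]
    - [0.038,-0.056,0]
  spin: [7,14,21,28,35]
  grip: [1,1,1,1,1]

```text
time_s: 16.42
tcp_pos: [0.4112, -0.2184, 0.1756]
ee_rot: [[-0.998, 0.069, -0.004], [0.069, 0.998, 0.001], [0.004, 0.0, -1.0]]
wrist_force: [0.4, 0.1, -2.1]
gripper_width: 0.387
gripper_force: 30.0
```

Call:
servo_tool:
  slide:
    - [0,0,0]
    - [0,0,0]
    - [0,0,0]
    - [0,0,0]
    - [0,0,0]
  spin: [7,13,17,18.6,18.6]
  grip: [1,1,1,1,1]

```text
time_s: 16.83
tcp_pos: [0.4112, -0.217, 0.1758]
ee_rot: [[-0.926, 0.377, -0.004], [0.377, 0.926, 0.001], [0.004, -0.001, -1.0]]
wrist_force: [0.8, -0.2, -2.5]
gripper_width: 0.392
gripper_force: 30.0
```

```bash
python3 pitch.py so; python3 p.py .427 -.2256 .1515 157.9 1; python3 - <<'E'
from h import *
np.set_printoptions(precision=4,suppress=True)
for n in("wrist","scene","top"):
    s=sense();c=capture(n);print(n,s["time_s"])
    for t in("green_board","reader_tip","reader"): print(t,[(np.round(q["point"],4),round(q["conf"],2)) for q in tip_of(t,n)[:2]])
    P=cloud(c,s);x,y,z=P[...,0],P[...,1],P[...,2];g=c["pixels"].astype(int)
    m=(c["depth"]>0)&(g.min(-1)>110)&(g.max(-1)-g.min(-1)<60)&(np.hypot(x-.547,y+.273)<.06)&(z>.03)&(z<.125);q=P[m]
    if len(q)>50:
        for _ in range(4):
            k=q.mean(0);nn=np.linalg.svd(q-k,full_matrices=False)[2][2];nn*=-np.sign(nn[0]);q=q[abs((q-k)@nn)<.004]
        print(len(q),k,nn)
E
```

```text
16.8333 [ 0.4112 -0.217   0.1758] [ 0.8 -0.2 -2.5] [-0.05 -0.06 -0.07]
wrist 12199 5063 nose-down deg 27.9 top z at tcp 0.0196
  tip []
scene 21 6 nose-down deg 29.0 top z at tcp 0.0138
  tip [(np.float64(0.081), np.float64(-0.058), 0.43)]
top none
from [ 0.4119 -0.217   0.177 ] 157.9 spin needed 0.0 tcp force [-0.4  0.1 -1.1]
call 0 end slide [-0.0172 -0.0023  0.0255] spin 0.0 left 31
wrist 17.0833
green_board []
reader_tip [(array([ 0.4298, -0.1293, -0.0057]), 0.19)]
reader [(array([ 0.4095, -0.2163,  0.1627]), 0.63)]
520 [ 0.5265 -0.2687  0.0566] [-0.8085  0.3296  0.4876]
scene 17.2833
green_board [(array([ 0.5443, -0.2703,  0.0721]), 0.67)]
reader_tip [(array([ 0.488 , -0.2498,  0.1221]), 0.46)]
reader [(array([ 0.4049, -0.2185,  0.1612]), 0.71), (array([ 0.4902, -0.2496,  0.1218]), 0.69)]
606 [ 0.5364 -0.2696  0.0764] [-0.8047  0.3296  0.4937]
top 17.4833
green_board [(array([ 0.5458, -0.2753,  0.0752]), 0.62)]
reader_tip [(array([ 0.4912, -0.2519,  0.1274]), 0.46)]
reader [(array([ 0.408 , -0.2187,  0.1634]), 0.6)]
368 [ 0.5377 -0.2712  0.0784] [-0.7968  0.319   0.5131]
```

View pics/so_wrist.png

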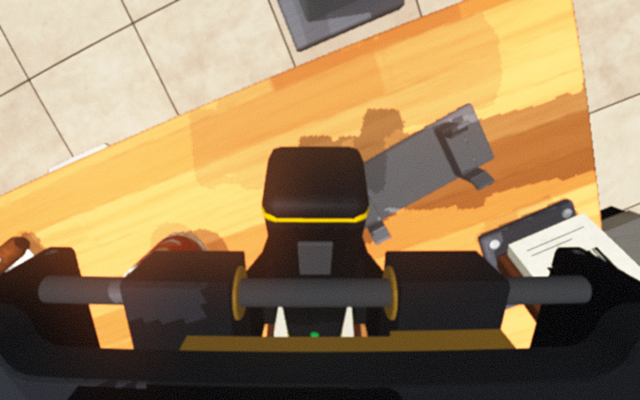

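View pics/so_scene.png

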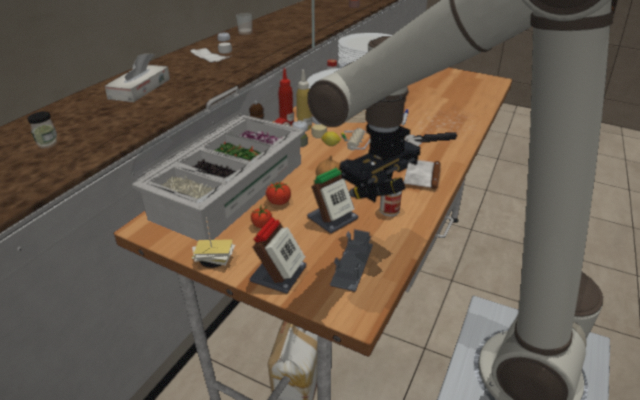

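The wrist view shows the reader's tail and back band centred (col 315, row 180) in the jaws and pitched. The scene view shows the reader in front of the green board (332,195). The tip estimates agree (about 85 mm ahead of and 52 mm below the TCP). Move to a 20 mm standoff, then press along the board's normal.

Call:
servo_tool:
  slide:
    - [-0.005,0,0.005]
    - [-0.013,0,0.014]
    - [-0.023,-0.0005,0.025]
    - [-0.031,-0.0007,0.033]
    - [-0.0345,-0.0007,0.0365]
  spin: [0,0,0,0,0]
  grip: [1,1,1,1,1]

```text
time_s: 18.1
tcp_pos: [0.4444, -0.2311, 0.1391]
ee_rot: [[-0.926, 0.377, -0.002], [0.377, 0.926, 0.0], [0.002, -0.001, -1.0]]
wrist_force: [-0.8, 0.2, -2.0]
gripper_width: 0.386
gripper_force: 30.0
```

Call:
servo_tool:
  slide:
    - [-0.0025,0,0.0015]
    - [-0.005,0,0.003]
    - [-0.0078,0,0.0045]
    - [-0.0104,0,0.006]
    - [-0.0121,0,0.007]
  spin: [0,0,0,0,0]
  grip: [1,1,1,1,1]

```text
time_s: 18.52
tcp_pos: [0.4554, -0.2354, 0.1343]
ee_rot: [[-0.926, 0.376, 0.001], [0.376, 0.926, -0.0], [-0.001, 0.0, -1.0]]
wrist_force: [-0.0, -0.1, -0.4]
gripper_width: 0.386
gripper_force: 30.0
```

```bash
python3 - <<'E'
from h import *
np.set_printoptions(precision=4,suppress=True)
B=np.array([.5377,-.2697,.0782]);n=np.array([-.802,.326,.501]);Y=np.cross([0,0,1],-n);Y/=np.linalg.norm(Y);Z=np.cross(-n,Y)
for c in("scene","top"):
    s=sense();k=capture(c)
    if c=="scene": cv2.imwrite("pics/pre.png",cv2.resize(k["pixels"][120:270,260:460],None,fx=4,fy=4))
    for q in tip_of("reader_tip",c)[:1]: d=q["point"]-B;print(c,q["point"],"gap",d@n,"y",d@Y,"z",d@Z,q["conf"])
print(s["tcp_pos"],s["wrist_force"],s["time_s"])
E
```

```text
scene [0.5318, -0.2687, 0.0778] gap 0.004857399999999918 y -0.001295330309441016 z -0.0032732673491283064 0.49
top [0.5334, -0.2681, 0.0801] gap 0.004922099999999973 y -0.00013699498368085098 z -0.0006526993160854178 0.38
[ 0.4552 -0.2354  0.1342] [ 0.7209  0.1173 -1.9023] 18.6167
```

View pics/pre.png

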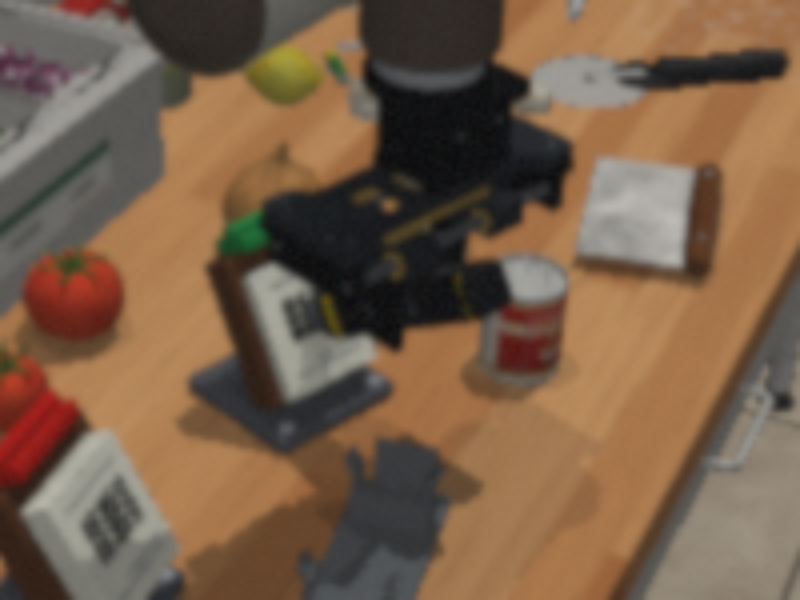

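The crop shows the nose at (335,315), right over the bar code with a gap of about 5 mm. Press on gently.

Call:
servo_tool:
  slide:
    - [-0.0017,0,0.001]
    - [-0.0035,0,0.002]
    - [-0.0052,0,0.003]
    - [-0.006,0,0.0035]
    - [-0.006,0,0.0035]
  spin: [0,0,0,0,0]
  grip: [1,1,1,1,1]

```text
time_s: 19.13
tcp_pos: [0.4605, -0.2376, 0.1306]
ee_rot: [[-0.926, 0.376, -0.0], [0.376, 0.926, 0.0], [0.0, -0.0, -1.0]]
wrist_force: [-1.6, 0.6, 0.5]
gripper_width: 0.392
gripper_force: 30.0
```

Call:
servo_tool:
  slide:
    - [-0.001,0,0.0006]
    - [-0.0017,0,0.001]
    - [-0.0017,0,0.001]
    - [-0.0017,0,0.001]
    - [-0.0017,0,0.001]
  spin: [0,0,0,0,0]
  grip: [1,1,1,1,1]

```text
time_s: 19.55
tcp_pos: [0.4619, -0.2382, 0.1296]
ee_rot: [[-0.926, 0.377, -0.0], [0.377, 0.926, 0.0], [0.0, -0.0, -1.0]]
wrist_force: [-2.8, 0.8, 1.7]
gripper_width: 0.385
gripper_force: 30.0
```

```bash
cat > f.py <<'E'
from station import *; import numpy as np
n=np.array([-.802,.326,.501]); F=[];M=[]
for _ in range(3): s=sense(); F.append(s["wrist_force"]);M.append(s["moment"]); capture("top")
print(s["time_s"],np.round(s["tcp_pos"],4),np.round(F,2).tolist(),"n",np.round(np.array(F)@n,2),np.round(np.mean(M,0),2))
E
python3 f.py
```

```text
19.65 [ 0.462  -0.2381  0.1296] [[-2.83, 0.79, 1.73], [-2.54, 1.59, 1.6], [-2.33, 0.81, 0.49]] n [3.39 3.36 2.37] [0.27 0.48 0.01]
```

Call:
servo_tool:
  slide:
    - [-0.0009,0,0.0005]
    - [-0.0009,0,0.0005]
    - [-0.0009,0,0.0005]
    - [-0.0009,0,0.0005]
    - [-0.0009,0,0.0005]
  spin: [0,0,0,0,0]
  grip: [1,1,1,1,1]

```text
time_s: 20.12
tcp_pos: [0.4628, -0.2385, 0.129]
ee_rot: [[-0.926, 0.377, -0.0], [0.377, 0.926, 0.0], [0.0, -0.0, -1.0]]
wrist_force: [-2.1, 1.2, 1.1]
gripper_width: 0.394
gripper_force: 30.0
```

Call:
servo_tool:
  slide:
    - [0,0,0]
    - [0,0,0]
    - [0,0,0]
    - [0,0,0]
    - [0,0,0]
  spin: [0,0,0,0,0]
  grip: [1,1,1,1,1]

```text
time_s: 20.53
tcp_pos: [0.4628, -0.2385, 0.129]
ee_rot: [[-0.926, 0.377, -0.0], [0.377, 0.926, 0.0], [0.0, -0.0, -1.0]]
wrist_force: [-2.6, 0.5, 0.9]
gripper_width: 0.384
gripper_force: 30.0
```

Call:
servo_tool:
  slide:
    - [0,0,0]
    - [0,0,0]
    - [0,0,0]
    - [0,0,0]
    - [0,0,0]
  spin: [0,0,0,0,0]
  grip: [1,1,1,1,1]

```text
time_s: 20.95
tcp_pos: [0.4629, -0.2385, 0.129]
ee_rot: [[-0.926, 0.377, -0.0], [0.377, 0.926, 0.0], [0.0, 0.0, -1.0]]
wrist_force: [-1.7, 0.9, 1.6]
gripper_width: 0.387
gripper_force: 30.0
```

Call:
servo_tool:
  slide:
    - [0,0,0]
    - [0,0,0]
    - [0,0,0]
    - [0,0,0]
    - [0,0,0]
  spin: [0,0,0,0,0]
  grip: [1,1,1,1,1]

```text
time_s: 21.37
tcp_pos: [0.4629, -0.2385, 0.129]
ee_rot: [[-0.926, 0.376, -0.0], [0.376, 0.926, 0.0], [0.0, -0.0, -1.0]]
wrist_force: [-2.3, 1.7, 1.9]
gripper_width: 0.391
gripper_force: 30.0
```

```bash
python3 pitch.py pr; python3 f.py; python3 - <<'E'
from h import *
np.set_printoptions(precision=4,suppress=True)
B=np.array([.5377,-.2697,.0782]);n=np.array([-.802,.326,.501]);Y=np.cross([0,0,1],-n);Y/=np.linalg.norm(Y);Z=np.cross(-n,Y)
for c in("scene","top"):
    capture(c)
    for q in tip_of("reader_tip",c)[:1]: d=q["point"]-B;print(c,"gap",d@n,"y",d@Y,"z",d@Z,q["conf"])
a=cv2.imread("pics/pr_scene.png")[150:240,290:410];cv2.imwrite("pics/prc.png",cv2.resize(a,None,fx=6,fy=6))
E
```

```text
21.3667 [ 0.4629 -0.2385  0.129 ] [-2.3  1.7  1.9] [ 0.36  0.72 -0.  ]
wrist 12193 5083 nose-down deg 28.8 top z at tcp 0.0186
  tip []
scene none
top none
21.6667 [ 0.4629 -0.2385  0.129 ] [[-2.66, 1.6, 0.58], [-3.87, 2.06, 0.62], [-3.69, 1.16, 1.66]] n [2.95 4.09 4.17] [0.38 0.76 0.01]
top gap 0.0008864999999999594 y 3.003262711426115e-06 z 0.002607250411079602 0.54
```

View pics/prc.png

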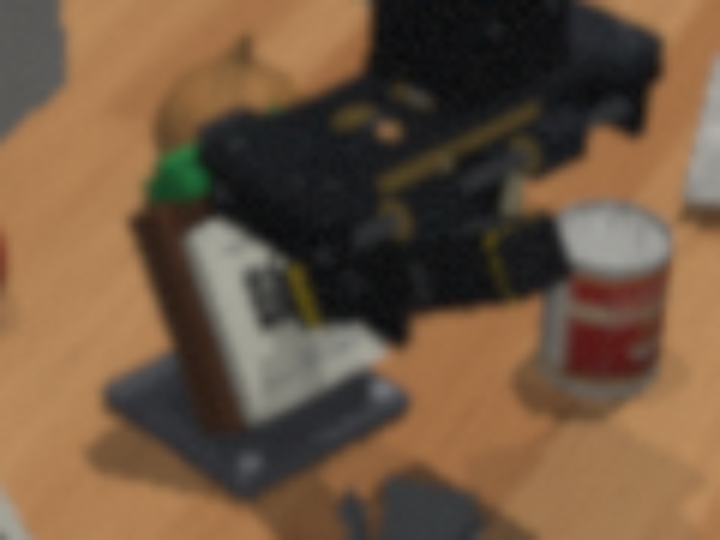

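The nose sits on the bar code (275,290 in the crop), steady at about 4 N. One more hold, then retreat along the normal.

Call:
servo_tool:
  slide:
    - [0,0,0]
    - [0,0,0]
    - [0,0,0]
    - [0,0,0]
    - [0,0,0]
  spin: [0,0,0,0,0]
  grip: [1,1,1,1,1]

```text
time_s: 22.33
tcp_pos: [0.4629, -0.2385, 0.129]
ee_rot: [[-0.926, 0.377, -0.0], [0.377, 0.926, 0.0], [0.0, -0.0, -1.0]]
wrist_force: [-3.3, 1.2, 2.1]
gripper_width: 0.386
gripper_force: 30.0
```

Call:
servo_tool:
  slide:
    - [0.002,0,-0.001]
    - [0.006,0,-0.0035]
    - [0.015,0,-0.009]
    - [0.028,0,-0.018]
    - [0.045,0,-0.035]
  spin: [0,0,0,0,0]
  grip: [1,1,1,1,1]

```text
time_s: 22.75
tcp_pos: [0.4208, -0.2213, 0.1634]
ee_rot: [[-0.926, 0.377, -0.001], [0.377, 0.926, 0.0], [0.001, -0.0, -1.0]]
wrist_force: [-0.1, 0.7, -1.1]
gripper_width: 0.39
gripper_force: 30.0
```

```bash
python3 p.py .4332 -.1325 .175 -81.6 4 7 .02
```

```text
from [ 0.4208 -0.2213  0.1634] 157.9 spin needed -120.5 tcp force [-0.1  0.7 -1.1]
call 0 end slide [ 0.0219  0.0869 -0.0116] spin -35.0 left 90
call 1 end slide [0. 0. 0.] spin -35.0 left 0
call 2 end slide [0. 0. 0.] spin -35.0 left 0
call 3 end slide [0. 0. 0.] spin -15.5 left 0
```

Call:
servo_tool:
  slide:
    - [0.005,0.017,-0.003]
    - [0.009,0.035,-0.006]
    - [0.013,0.053,-0.009]
    - [0.018,0.071,-0.012]
    - [0.022,0.087,-0.0125]
  spin: [-6,-13,-20,-27,-34]
  grip: [1,1,1,1,1]

```text
time_s: 23.17
tcp_pos: [0.4343, -0.1317, 0.1779]
ee_rot: [[-0.977, -0.212, 0.004], [-0.212, 0.977, 0.0], [-0.004, -0.001, -1.0]]
wrist_force: [-0.1, -0.1, -1.1]
gripper_width: 0.391
gripper_force: 30.0
```

Call:
servo_tool:
  slide:
    - [0,0,0]
    - [0,0,0]
    - [0,0,0]
    - [0,0,0]
    - [0,0,0]
  spin: [-7,-14,-21,-28,-35]
  grip: [1,1,1,1,1]

```text
time_s: 23.58
tcp_pos: [0.434, -0.1325, 0.1772]
ee_rot: [[-0.679, -0.734, 0.003], [-0.734, 0.679, -0.0], [-0.002, -0.002, -1.0]]
wrist_force: [0.1, 0.2, -1.9]
gripper_width: 0.388
gripper_force: 30.0
```

Call:
servo_tool:
  slide:
    - [0,0,0]
    - [0,0,0]
    - [0,0,0]
    - [0,0,0]
    - [0,0,0]
  spin: [-7,-14,-21,-28,-35]
  grip: [1,1,1,1,1]

```text
time_s: 24.0
tcp_pos: [0.434, -0.1326, 0.1772]
ee_rot: [[-0.135, -0.991, 0.003], [-0.991, 0.135, 0.0], [-0.0, -0.003, -1.0]]
wrist_force: [0.3, -0.1, -2.3]
gripper_width: 0.384
gripper_force: 30.0
```

Call:
servo_tool:
  slide:
    - [0,0,0]
    - [0,0,0]
    - [0,0,0]
    - [0,0,0]
    - [0,0,0]
  spin: [-6,-12,-16,-16.5,-16.5]
  grip: [1,1,1,1,1]

```text
time_s: 24.42
tcp_pos: [0.4338, -0.1326, 0.1771]
ee_rot: [[0.145, -0.99, 0.002], [-0.99, -0.145, 0.0], [0.0, -0.002, -1.0]]
wrist_force: [-0.7, 0.4, -1.1]
gripper_width: 0.392
gripper_force: 30.0
```

```bash
python3 pitch.py; python3 p.py .4331 -.1325 .1 -81.6 1; python3 - <<'E'
from h import *
np.set_printoptions(precision=4,suppress=True)
s=sense(); p=np.array(s["tcp_pos"]); R=np.array(s["ee_rot"]); h=-R[:,0]*[1,1,0]; w=R[:,1]
for n in("top","wrist"):
    s=sense();c=capture(n);P=cloud(c,s);d=P-p;a=d@h;b=d@w;z=d[...,2]
    m=(c["depth"]>0)&(abs(b)<.03)&(a<-.03)&(a>-.08)&(z>.025)&(z<.06);print(n,"tail lateral",np.percentile(b[m],[2,50,98]),"end a",a[m].min())
    P=P[(c["depth"]>0)]; q=P[(P[:,2]>.035)&(P[:,2]<.058)&(abs(P[:,0]-.435)<.06)&(abs(P[:,1]+.13)<.1)][:,:2]
    if len(q)>30: print(n,"cradle",len(q),cv2.minAreaRect(q.astype(np.float32)))
    for q in tip_of("cradle",n)[:1]+tip_of("reader",n)[:1]: print(q)
E
```

```text
24.4167 [ 0.4338 -0.1326  0.1771] [-0.7  0.4 -1.1] [ 0.01  0.15 -0.  ]
wrist 12410 5190 nose-down deg 28.8 top z at tcp 0.0177
  tip []
scene 290 178 nose-down deg 33.9 top z at tcp 0.0185
  tip []
top 137 48 nose-down deg 29.5 top z at tcp 0.0182
  tip []
from [ 0.4337 -0.1327  0.1766] -81.6 spin needed -0.0 tcp force [ 0.2 -0.4 -1.4]
call 0 end slide [-0.0003  0.0006  0.0766] spin -0.0 left 77
top tail lateral [-0.0153  0.0006  0.0173] end a -0.06634750190503412
top cradle 47 ((0.44083860516548157, -0.1934272050857544), (0.05838768184185028, 0.04283752664923668), 8.240513801574707)
{'point': [0.435, -0.1287, 0.0021], 'conf': 0.84}
{'point': [0.4307, -0.1391, 0.1618], 'conf': 0.74}
wrist tail lateral [-0.0257  0.0004  0.0256] end a -0.06749311819969864
wrist cradle 537 ((0.442628413438797, -0.19651848077774048), (0.060076646506786346, 0.035447172820568085), 8.096047401428223)
{'point': [0.4362, -0.1375, 0.1618], 'conf': 0.67}
```

Call:
servo_tool:
  slide:
    - [-0.001,0.0005,0.015]
    - [-0.002,0.0005,0.035]
    - [-0.002,0.0005,0.06]
    - [-0.002,0.0005,0.08]
    - [-0.002,0.0005,0.09]
  spin: [0,0,0,0,0]
  grip: [1,1,1,1,1]

```text
time_s: 25.43
tcp_pos: [0.4319, -0.1312, 0.0849]
ee_rot: [[0.146, -0.989, -0.003], [-0.989, -0.146, -0.001], [0.0, 0.003, -1.0]]
wrist_force: [-1.1, -12.3, 16.1]
gripper_width: 0.386
gripper_force: 30.0
```

Call:
servo_tool:
  slide:
    - [0,0,0.003]
    - [0,0,0.006]
    - [0,0,0.009]
    - [0,0,0.012]
    - [0,0,0.015]
  spin: [0,0,0,0,0]
  grip: [1,1,1,1,1]

```text
time_s: 25.85
tcp_pos: [0.4347, -0.1312, 0.073]
ee_rot: [[0.147, -0.989, 0.004], [-0.989, -0.147, -0.001], [0.001, -0.003, -1.0]]
wrist_force: [-1.3, -2.0, 8.3]
gripper_width: 0.385
gripper_force: 30.0
```

```bash
python3 pitch.py
```

```text
25.85 [ 0.4347 -0.1312  0.073 ] [-1.3 -2.   8.3] [-0.02  0.3  -0.04]
wrist 12306 6738 nose-down deg 20.1 top z at tcp 0.0165
  tip []
scene 232 149 nose-down deg 22.3 top z at tcp 0.016
  tip [(np.float64(0.094), np.float64(-0.04), 0.46)]
top 125 48 nose-down deg 20.9 top z at tcp 0.0161
  tip []
```

Levelling works as planned; continue down gently.

Call:
servo_tool:
  slide:
    - [0,0,0.002]
    - [0,0,0.005]
    - [0,0,0.008]
    - [0,0,0.011]
    - [0,0,0.013]
  spin: [0,0,0,0,0]
  grip: [1,1,1,1,1]

```text
time_s: 26.57
tcp_pos: [0.4348, -0.1312, 0.0597]
ee_rot: [[0.147, -0.989, 0.004], [-0.989, -0.147, -0.001], [0.001, -0.004, -1.0]]
wrist_force: [0.5, -3.1, 7.2]
gripper_width: 0.387
gripper_force: 30.0
```

```bash
python3 pitch.py
```

```text
26.5667 [ 0.4348 -0.1312  0.0597] [ 0.5 -3.1  7.2] [-0.6   0.06  0.01]
wrist 11724 7575 nose-down deg 11.6 top z at tcp 0.0152
  tip []
scene 212 141 nose-down deg 12.1 top z at tcp 0.0162
  tip [(np.float64(0.097), np.float64(-0.021), 0.42)]
top 119 64 nose-down deg 4.9 top z at tcp 0.0226
  tip []
```

Call:
servo_tool:
  slide:
    - [0,0,0.003]
    - [0,0,0.006]
    - [0,0,0.009]
    - [0,0,0.011]
    - [0,0,0.0115]
  spin: [0,0,0,0,0]
  grip: [1,1,1,1,1]

```text
time_s: 27.28
tcp_pos: [0.435, -0.1315, 0.0482]
ee_rot: [[0.147, -0.989, 0.004], [-0.989, -0.147, -0.001], [0.002, -0.004, -1.0]]
wrist_force: [1.0, -6.5, 7.9]
gripper_width: 0.385
gripper_force: 30.0
```

```bash
python3 pitch.py
```

```text
27.2833 [ 0.435  -0.1315  0.0482] [ 1.  -6.5  7.9] [-1.07 -0.09 -0.06]
wrist 10795 7850 nose-down deg 2.6 top z at tcp 0.0152
  tip []
scene 177 121 nose-down deg 4.3 top z at tcp 0.0185
  tip [(np.float64(-0.246), np.float64(-0.052), 0.69)]
top 118 66 nose-down deg 0.5 top z at tcp 0.0182
  tip []
```

Call:
servo_tool:
  slide:
    - [0,0,0.001]
    - [0,0,0.001]
    - [0,0,0.001]
    - [0,0,0.001]
    - [0,0,0.001]
  spin: [0,0,0,0,0]
  grip: [0.5,0.3,0,0,0]

```text
time_s: 28.0
tcp_pos: [0.4326, -0.1307, 0.0458]
ee_rot: [[0.146, -0.989, -0.001], [-0.989, -0.146, 0.0], [-0.0, 0.001, -1.0]]
wrist_force: [0.4, 0.1, 0.7]
gripper_width: 0.684
gripper_force: 0.0
```

Call:
servo_tool:
  slide:
    - [0,0,0]
    - [0,0,0]
    - [0,0,-0.01]
    - [0,0,-0.03]
    - [0,0,-0.06]
  spin: [0,0,0,0,0]
  grip: [0,0,0,0,0]

```text
time_s: 28.42
tcp_pos: [0.4309, -0.1308, 0.1047]
ee_rot: [[0.145, -0.989, -0.007], [-0.989, -0.145, 0.0], [-0.001, 0.007, -1.0]]
wrist_force: [0.4, 0.8, -0.6]
gripper_width: 0.984
gripper_force: 0.0
```

Call:
servo_tool:
  slide:
    - [0,0,-0.03]
    - [0,0,-0.06]
    - [0,0,-0.09]
    - [0,0,-0.1]
    - [0,0,-0.1]
  spin: [0,0,0,0,0]
  grip: [0,0,0,0,0]

```text
time_s: 28.83
tcp_pos: [0.4346, -0.1308, 0.2093]
ee_rot: [[0.146, -0.989, 0.008], [-0.989, -0.146, -0.0], [0.001, -0.007, -1.0]]
wrist_force: [0.7, 0.2, -0.2]
gripper_width: 1.0
gripper_force: 0.0
```

```bash
python3 - <<'E'
from h import *
np.set_printoptions(precision=4,suppress=True)
h=np.array([-.1455,.989]);w=np.array([.989,.1455]);C=np.array([.434,-.129])
for n in("scene","top","wrist"):
    s=sense();c=capture(n);P=cloud(c,s)
    if n=="wrist": cv2.imwrite("pics/end.png",c["pixels"])
    for t in("reader","reader_tip","cradle"): print(n,t,[(np.round(q["point"],3),round(q["conf"],2)) for q in tip_of(t,n)[:1]])
    d=P[...,:2]-C;a=d@h;b=d@w;z=P[...,2];m=(c["depth"]>0)&(abs(b)<.012)&(abs(a)<.06)&(z>.045)&(z<.08)
    if m.sum()>30: f=np.polyfit(a[m],z[m],1);print("  top slope",np.degrees(f[0]),"z",f[1],"a",a[(c["depth"]>0)&(abs(b)<.012)&(z>.056)&(z<.066)&(abs(a)<.12)].min())
    m=(c["depth"]>0)&(z>.0575)&(z<.066)&(abs(a)<.1)&(abs(b)<.03); print("  lateral",np.percentile(b[m],[2,50,98]))
print(s["time_s"],s["tcp_pos"],s["gripper_width"],s["wrist_force"])
E
```

```text
scene reader [(array([ 0.434, -0.134,  0.028]), 0.71)]
scene reader_tip [(array([ 0.42 , -0.034,  0.048]), 0.62)]
scene cradle [(array([ 0.436, -0.126,  0.002]), 0.56)]
  top slope -0.18931169602632744 z 0.06308463767939276 a -0.07771118016179229
  lateral [-0.0173 -0.002   0.0149]
top reader [(array([ 0.435, -0.135,  0.032]), 0.73)]
top reader_tip []
top cradle [(array([ 0.432, -0.13 ,  0.002]), 0.66)]
  top slope -1.1556094380741455 z 0.06002069890668125 a -0.07638863989524847
  lateral [-0.0164 -0.0009  0.0152]
wrist reader [(array([ 0.437, -0.13 ,  0.034]), 0.55)]
wrist reader_tip [(array([ 0.422, -0.038,  0.046]), 0.56)]
wrist cradle []
  top slope -0.2300207438660863 z 0.05948654215210523 a -0.07681994391982026
  lateral [-0.0148 -0.0002  0.0151]
29.2333 [ 0.4324 -0.1308  0.205 ] 1.0025433211098354 [ 1.1156 -0.0493 -0.466 ]
```

View pics/end.png

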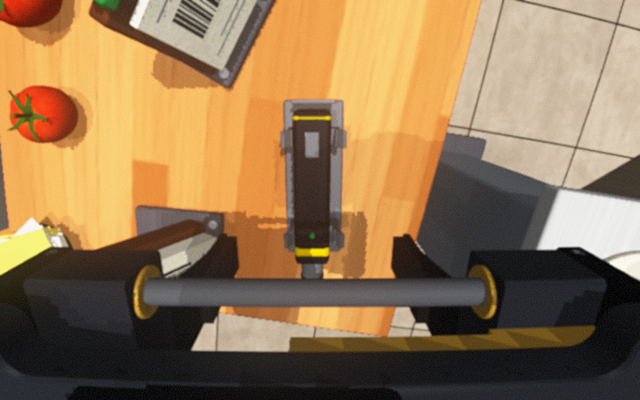

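The reader lies level in its cradle (cols 295–330, rows 108–265), nose the same way and gripper clear. Handing in.

```bash
python3 -c "
from station import finish_job; print(finish_job())"
```

```text
the job is handed in; nothing more can be done
None
```

I pressed the reader's nose on the middle of the green order's bar code at about 3–4 N for roughly 2.5 s, about 29° nose-down against the board's 30°. It is back level in its cradle, nose to the same end and released, and I handed the job in at about 29 s with no verdict returned.

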